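# Put the leftover badges away

## Robot

A 6-joint arm with a two-finger parallel gripper is mounted at the origin on the work surface. World frame = base frame: x ahead of the robot, y to its left, z up, the work surface at z = 0. Lengths are in mm, angles in rad, forces in N, time in s.
With the tool pointing down it reaches from about 400 to 925 mm from the base axis. Payload 12.5 kg.
Tool frame: the origin (TCP) lies on the centre line of the jaws, within the pads' length; the fingertips stand 25 mm ahead of it and the grasp point (between the pads) lies 6 mm ahead of it (env.tip_extent is the distance from the TCP to the fingertips, in mm); x points along the fingers, z is the direction in which the jaws open and shut, and the axes are right-handed (so a half turn about x gives the same grasp; the last joint's range is limited). The gripper opens to 95 mm and grips with 3 to 60 N. Pads are 20 mm wide; open, the fingers measure 119 mm over their backs; the gripper's body (75 mm by 180 mm) begins 59 mm behind the grasp point.
Start: joints at [1.105, 0.491, 1.559, -0, 1.092, -0.106], TCP at [220.038, 585.002, 239.661] pointing down, gripper open.
Joint ranges: [-3.1, 3.1], [-0.84, 2.19], [0.05, 2.79], [-1.13, 4.28], [0.06, 2.93], [-2.69, 2.69]. Speed limits (rad/s): [2.22, 2.22, 2.79, 3.14, 3.14, 3.14].

## Interface

Orientations are given as [roll, pitch, yaw] about the fixed x, y, z axes, in that order (R = Rz(yaw) Ry(pitch) Rx(roll)).
In Python, from cell import env gives the robot as it stands.
- The arm moves only by the tool step_arm, never from a script. Its argument "rows" is a list of rows, each a list of 6 numbers: the shift along the tool's x, y, z in mm, then the turn, a rotation vector about the tool's x, y, z in rad. In form: [[x, y, z, wx, wy, wz], ...]. A call has 1 to 8 rows; each row shifts and turns the pose as measured when the row begins, along the tool's axes as they then stand; what a row does not reach is not made up. A row lasts 1/8 s, in which the tool goes at most 62.5 mm and 10.7 degrees, less where a joint would pass 70% of its speed; a pose out of reach is approached as far as the arm can. A call is refused whole if a number of a shift passes 62.5 or a number of a turn 0.188, either way. A call with a gripper value outside its range is refused whole. "grip" is the finger opening in mm, from 0 to 95.1, set as the call begins (left out, the last holds). The fingers move at their own pace and stop on an object; the grip force is fixed at half the most. Time passes only in rows, so rows that do not move let the fingers close. It gives the time, the measured TCP pose, the force and the opening at its end, in the units of the state.
- env.state(): the state, without advancing time (a new reading comes with each control period).
- env.read_camera(name): name is "scene" or "side" or "wrist"; returns the picture (384x512x3 uint8, red, green, blue); there is no depth.
- env.get_calibration(name): a dict with "fx", "fy", "cx", "cy" (pixels), "D" ([k1, k2, p1, p2, k3] as OpenCV has them; the pictures are not rectified), "pose" (4x4, takes a point from camera to world coordinates); the wrist camera has in their place "hand_eye" (4x4, takes a point from camera to tool coordinates, whose origin is the TCP and whose axes are the tool frame's). Camera axes: x right, y down, z forward; pixel columns grow to the right and rows downward; lengths in mm; the calibration is good to about 2 mm. A picture is of the moment at which its call begins: read the wrist's pose just before it. get_calibration takes no time and is no camera call.
- env.job_done(): hands the job in, once; it reports no verdict.
The state is a dict: "t": time; "joints": joint angles; "qvel": joint speeds; "tau": joint torques, N m; "eef_pos": TCP position; "tcp_rot": TCP orientation; "ft_force": force on the tool from outside, world axes, zero at the start; "moment": the same for the moment, N m; "opening": opening from 0.0 (shut) to 1.0 (fully open).
Only numpy, scipy, OpenCV 4.12 (cv2) and the standard library are available. Lean on these libraries where they do the work, as an engineer would, in place of code of your own. Each camera call takes 0.05 s, during which the arm holds its last target.

## Task

Put the leftover badges away in the blue storage box as one batch: first slide the white divider straight up out of its slots in the box and lay it flat inside the box's upturned lid. Then pick up the aluminium tray with the badges on it, tip it low over the box so that all five badges slide off into it, and set the empty tray back down flat on the desk, not dropping it. Leave the box, the glasses case, the tin and the stapler where they are.

Things in the scene. Friction and masses are not known exactly. Their poses are not given: they have to be found in the camera images.
- box: Open blue plastic storage box standing on the desk, loose, 0.35 kg: outside 146 (its x) by 206 (its y) by 55 high, walls and floor 3 thick. Origin: centre of its underside, z up. Three pairs of moulded slots on the two long inner walls (at its y = -50, 0, +50) take dividers across its x; each slot is 7 wide between two ribs standing 6 off the wall, 46 tall. The divider stands in the middle pair at the start.
- divider_tab (a point): Centre of the finger tab of the white divider, the place to grip it. Divider: loose, about 45 g, a panel 136 wide (its x) by 4 thick (its y) by 48 high, with a tab in the middle of its top edge 60 wide, 8 thick, whose top is 68 above the divider's lower edge. This point lies 56 above the lower edge and 12 below the top. In the box the divider stands upright on the box floor, so the tab rises 16 above the rim, and its axes lie along the box's; it slides freely.
- divider_mid (a point): Centre of the same divider, 34 above its lower edge; axes x along its width, y through its thickness, z from its lower edge to its tab.
- divider_foot (a point): Middle of the divider's lower edge; same axes.
- lid_floor (a point): The box's lid, lying upside down on the desk like a shallow tray, loose, 0.15 kg, blue: outside 214 (its x) by 154 (its y), rim 16 high and 3 thick, floor 3 thick. This point is the centre of its inner floor, 3 above the desk; z up. It lies to the left or to the right of the box, the tray on the other side.
- tray: Bare aluminium pour tray, loose, 0.14 kg: 130 long (its x) by 85 wide (its y), floor 2 thick, side walls 18 high and 3 thick, the nose at -x open and flush with the floor, back wall at +x 28 high. The back wall carries an upright black grip. Origin: centre of its underside, z up. Slippery: badges start to slide when it is tipped nose-down by about 16 to 23 degrees.
- tray_handle (a point): The middle of the tray's black upright grip, 44 wide (tray y) by 10 thick (tray x), from 18 to 60 above the tray's underside. This point is 60 behind the tray's centre and 40 above its underside; pinch it across its thickness from above. Tray axes.
- tray_lip (a point): Middle of the tray's open nose edge, on its floor, 65 ahead (-x) of the tray's centre and 2 above its underside. Tray axes.
- glasses_case: Grey spectacle case, 160 by 62 by 40 high, on the desk beyond the box; leave it alone.
- tin: Round steel tin with red lid, 82 across, 58 high, on the desk beyond the box; leave it alone.
- stapler: Red and black stapler, 130 by 34 by 58 high, on the desk beyond the box; leave it alone.
- badge1_mid (a point): Button badge, red with a white spot, round, 32 across, 8 thick, 11 g, lying loose on the tray at the start. This point is its centre.
- badge2_mid (a point): Button badge, yellow with a black spot, round, 32 across, 8 thick, 11 g, lying loose on the tray at the start. This point is its centre.
- badge3_mid (a point): Button badge, black with a red spot, round, 32 across, 8 thick, 11 g, lying loose on the tray at the start. This point is its centre.
- badge4_mid (a point): Button badge, white with a green spot, round, 32 across, 8 thick, 11 g, lying loose on the tray at the start. This point is its centre.
- badge5_mid (a point): Button badge, orange with a black spot, round, 32 across, 8 thick, 11 g, lying loose on the tray at the start. This point is its centre.
Things that resemble listed ones, but are neither listed nor needed, are in the scene too. Of the things like the tray, leave any that is orange; of the rest the larger one is meant.

How it is judged (in metres and radians):
On the way, in this order (a step that is already met when the one before it is completed fails the run):
1. the divider is drawn straight up out of its slots: upright, its lower edge above the box's rim, over the box (z of divider_foot in the frame of box between 0.052 and 0.4 m and x of divider_foot in the frame of box between -0.08 and 0.08 m and y of divider_foot in the frame of box between -0.08 and 0.08 m and angle between divider_mid's own z axis and vertical below 0.4 rad), for 0.1 s.
2. the divider lies flat inside the upturned lid, let go (x of divider_mid in the frame of lid_floor between -0.075 and 0.075 m and y of divider_mid in the frame of lid_floor between -0.06 and 0.06 m and z of divider_mid in the frame of lid_floor between -0.003 and 0.012 m and (angle between divider_mid's own y axis and vertical below 0.15 rad or angle between divider_mid's own y axis and vertical above 2.99 rad) and contact force between the fingers and anything else below 0.1 N), for 0.2 s.
3. the tray is tipped nose-down by more than 14 degrees, its nose over the box's opening and no more than 60 mm above the rim (angle between tray's own z axis and vertical above 0.25 rad and angle between tray's own x axis and vertical below 1.4 rad and x of tray_lip in the frame of box between -0.075 and 0.075 m and y of tray_lip in the frame of box between -0.105 and 0.105 m and z of tray_lip in the frame of box between 0 and 0.115 m), for 0.1 s.
4. all five badges are in the box (x of badge1_mid in the frame of box between -0.07 and 0.07 m and y of badge1_mid in the frame of box between -0.1 and 0.1 m and z of badge1_mid in the frame of box between 0 and 0.05 m and x of badge2_mid in the frame of box between -0.07 and 0.07 m and y of badge2_mid in the frame of box between -0.1 and 0.1 m and z of badge2_mid in the frame of box between 0 and 0.05 m and x of badge3_mid in the frame of box between -0.07 and 0.07 m and y of badge3_mid in the frame of box between -0.1 and 0.1 m and z of badge3_mid in the frame of box between 0 and 0.05 m and x of badge4_mid in the frame of box between -0.07 and 0.07 m and y of badge4_mid in the frame of box between -0.1 and 0.1 m and z of badge4_mid in the frame of box between 0 and 0.05 m and x of badge5_mid in the frame of box between -0.07 and 0.07 m and y of badge5_mid in the frame of box between -0.1 and 0.1 m and z of badge5_mid in the frame of box between 0 and 0.05 m), for 0.2 s.
At the end, for the whole second after the job is handed in: All five badges are in the box (between its walls, under 50 mm up), the divider lies flat (0.15 rad) on the floor of the upturned lid, and box, lid and tray stand flat on the desk (0.06 rad, tray and box within 6 mm of it), the tray right way up; tray and box are at rest (all of step 4 and x of divider_mid in the frame of lid_floor between -0.075 and 0.075 m and y of divider_mid in the frame of lid_floor between -0.06 and 0.06 m and z of divider_mid in the frame of lid_floor between -0.003 and 0.012 m and (angle between divider_mid's own y axis and vertical below 0.15 rad or angle between divider_mid's own y axis and vertical above 2.99 rad) and angle between each of tray, box, lid_floor's own z axis and vertical below 0.06 rad and height (world z) of each of tray, box below 0.006 m and linear speed of each of tray, box below 0.03 m/s and height (world z) of lid_floor below 0.009 m); the robot touches nothing.
It fails at once if the glasses case is moved by more than 30 mm or tipped (distance of glasses_case from where it was at the start of the episode above 0.03 m or angle between glasses_case's own z axis and vertical above 0.3 rad).
It fails at once if the tin is moved by more than 30 mm or tipped (distance of tin from where it was at the start of the episode above 0.03 m or angle between tin's own z axis and vertical above 0.3 rad).
It fails at once if the stapler is moved by more than 30 mm or tipped (distance of stapler from where it was at the start of the episode above 0.03 m or angle between stapler's own z axis and vertical above 0.3 rad).
It fails at once if the box is pushed more than 50 mm from where it stood (distance of box from where it was at the start of the episode above 0.05 m).
It fails at once if the tray is dropped: it falls free from above the desk (contact force between tray and anything else below 0.02 N and height (world z) of tray above 0.02 m and linear speed of tray above 0.4 m/s).
It also fails if it takes over 64 s, if anything falls off the work surface, if the arm or the gripper's body presses on something with over 40 N, if the wrist force passes 120 N, or if a joint passes its speed limit or range.

## Working session

There is one attempt and no reset: what is moved stays moved. The work goes in short steps, Python scripts to look and compute and a tool call to move; the robot and the scene stay as the last step left them, time stands still between calls to the robot, and variables do not carry over. Pictures are saved under pics/ and viewed, and the job is handed in when it is done.

Besides the shell and the picture viewer there is one more tool, called after "Call:" as name(argument=value, ...) on one line, values as JSON. step_arm: Moves the arm, as the interface text tells. Its arguments: {"type":"object","properties":{"rows":{"type":"array","items":{"type":"array","items":{"type":"number"}}},"grip":{"type":"number"}},"required":["rows"]}

```bash
mkdir -p pics
python3 - <<'E'
from cell import env
import cv2
for n in ["scene","side","wrist"]:
    s=env.state()
    im=env.read_camera(n); cv2.imwrite(f"pics/{n}0.png",im[:,:,::-1])
    c=env.get_calibration(n); print(n,{k:(v.tolist() if hasattr(v,'tolist') else v) for k,v in c.items()})
print(env.state())
E
```

```text
scene {'fx': 494.804795012769, 'fy': 494.804795012769, 'cx': 257.0188510651963, 'cy': 197.41371889648514, 'D': [0.06594357737348018, 0.0, 0.0, 0.0, 0.0], 'pose': [[-0.4403209499977138, 0.7566480829965554, -0.4833230177539119, 1275.3464215576632], [0.8978335813009399, 0.3731788241098542, -0.23373580282942216, 451.24005920310094], [0.0035101682920878697, -0.5368624067055021, -0.843662512492369, 1351.6210053900093], [0.0, 0.0, 0.0, 1.0]]}
side {'fx': 365.91730793899245, 'fy': 365.91730793899245, 'cx': 254.16185394740148, 'cy': 185.32799782167072, 'D': [0.00046666154630004215, 0.0, 0.0, 0.0, 0.0], 'pose': [[0.9895227525053609, -0.08225855081675443, 0.11865181453202239, 422.30494153938383], [-0.14424350124120158, -0.5279225998458961, 0.836953726870028, -967.7826214199966], [-0.00620762626883187, -0.8452995086887708, -0.5342566854861333, 731.6596382959128], [0.0, 0.0, 0.0, 1.0]]}
wrist {'fx': 273.4143430039306, 'fy': 273.4143430039306, 'cx': 254.38596129434117, 'cy': 193.95746815053, 'D': [-0.0527540044942559, 0.0, 0.0, 0.0, 0.0], 'hand_eye': [[0.0010111228792962367, -0.24824524090052005, 
[... 176 characters left out ...]
008048878478413178, -0.852635530899648], [0.0, 0.0, 0.0, 1.0]]}
{'t': 0.15, 'joints': array([ 1.10537325e+00,  4.91394517e-01,  1.55931414e+00, -3.89176740e-05,
        1.09168073e+00, -1.05586350e-01]), 'qvel': array([-0.00079205, -0.00229532, -0.00011107, -0.00094866, -0.00112354,
        0.00054956]), 'tau': array([ 3.58540819e-04, -6.12894273e+01, -2.58278686e+01,  6.92415051e-02,
        4.73848369e-02, -8.77611728e-05]), 'eef_pos': array([219.98446836, 584.83968557, 239.21087736]), 'tcp_rot': array([ 3.07930817,  1.56999885, -1.99289958]), 'ft_force': array([-0.20402253,  0.70877881, -0.25390373]), 'moment': array([ 0.01981677,  0.00318314, -0.0020853 ]), 'opening': 0.9964147671168868}
```

View pics/scene0.png

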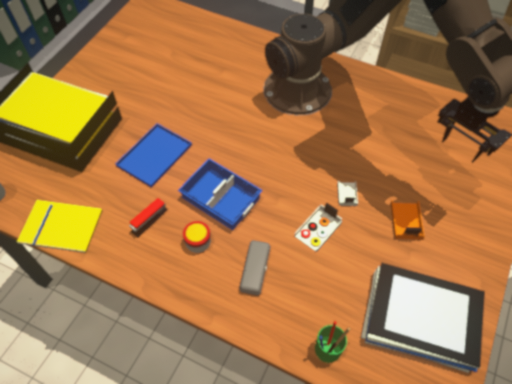

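View pics/side0.png

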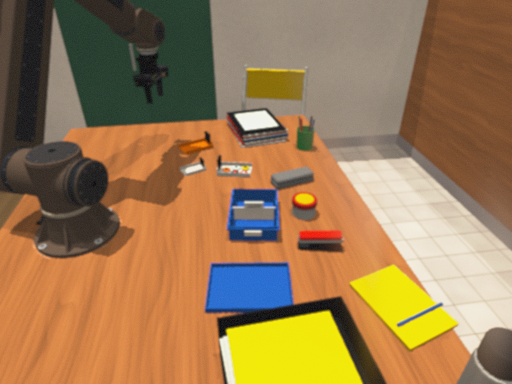

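View pics/wrist0.png

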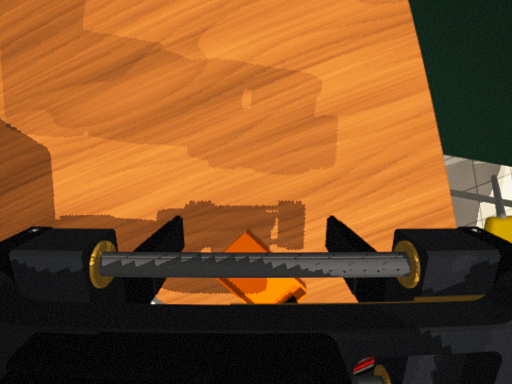

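Pictures: the scene camera shows the blue box with its white divider at (220,193), the flat blue lid at (154,155), stapler (148,217), tin (196,235) and glasses case (255,267).

Candidates for the tray:
- Small bare tray at (347,192).
- Tray with badges at (319,226).
- Orange tray at (407,220).

I choose (319,226), the larger one that isn't orange. I'll check that in a close crop.

```bash
cat > h.py <<'E'
import numpy as np, cv2, sys
from scipy.spatial.transform import Rotation as R
from cell import env
def cal(n,st=None):
    c=env.get_calibration(n)
    K=np.array([[c['fx'],0,c['cx']],[0,c['fy'],c['cy']],[0,0,1]]);D=np.array(c['D'],float)
    if 'pose' in c: T=np.array(c['pose'])
    else: T=tcp(st)@np.array(c['hand_eye'])
    return K,D,T
def tcp(st):
    T=np.eye(4);T[:3,:3]=R.from_euler('xyz',st['tcp_rot']).as_matrix();T[:3,3]=st['eef_pos'];return T
def cast(n,pts,z,st=None):
    K,D,T=cal(n,st)
    u=cv2.undistortPoints(np.array(pts,float).reshape(-1,1,2),K,D).reshape(-1,2)
    d=np.c_[u,np.ones(len(u))]@T[:3,:3].T; o=T[:3,3]
    return o+d*((np.broadcast_to(z,len(u))-o[2])/d[:,2])[:,None]
def proj(n,P,st=None):
    K,D,T=cal(n,st); Ti=np.linalg.inv(T)
    return cv2.projectPoints(np.array(P,float).reshape(-1,3),cv2.Rodrigues(Ti[:3,:3])[0],Ti[:3,3],K,D)[0].reshape(-1,2)
def goto(p,Rt,st=None):
    "residual shift in tool axes & rotvec"
    st=st or env.state();T=tcp(st)
    return (T[:3,:3].T@(np.array(p)-T[:3,3])).round(1), R.from_matrix(T[:3,:3].T@Rt).as_rotvec().round(3)
E
python3 - <<'E'
import cv2
for n,(a,b,c,d),f,k in [("scene",(110,110,360,260),3,"sA"),("side",(180,150,310,320),4,"sB")]:
    im=cv2.imread(f"pics/{n}0.png")[b:d,a:c]
    im=cv2.resize(im,None,fx=f,fy=f,interpolation=cv2.INTER_CUBIC)
    if im.shape[0]>600: im=cv2.resize(im,None,fx=600/im.shape[0],fy=600/im.shape[0])
    cv2.imwrite(f"pics/{k}.png",im);print(im.shape)
E
```

```text
(450, 750, 3)
(600, 459, 3)
```

View pics/sA.png

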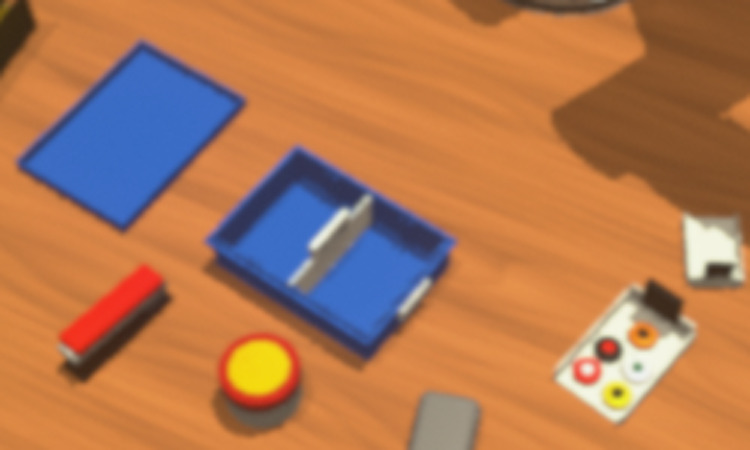

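View pics/sB.png

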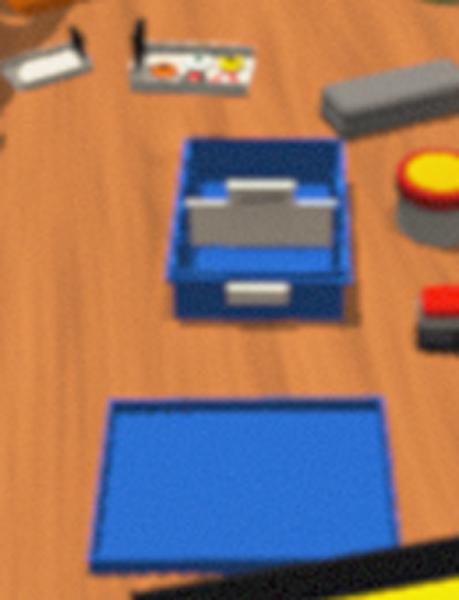

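The crop confirms the choice: the tray at crop (625,355) holds all five badges, its handle is at (662,300), and the empty one at (712,255) is smaller. Next I'll work out the poses.

Run:
```python
from h import *
f=lambda p:[(x/3+110-.33,y/3+110-.33) for x,y in p]
g=lambda p:[(x/3.53+180,y/3.53+150) for x,y in p]
def show(n,P):
    print(n,P.round(0)[:,:2].tolist(),'c',P.mean(0).round(1), [ (np.linalg.norm(P[i]-P[i-1]).round(0), np.degrees(np.arctan2(*(P[i]-P[i-1])[1::-1])).round(1)) for i in range(len(P))])
show('box scene',cast('scene',f([(298,147),(456,241),(368,348),(207,240)]),55))
show('box side',cast('side',g([(184,138),(345,138),(353,280),(167,280)]),55))
show('lid scene',cast('scene',f([(142,41),(246,101),(124,229),(17,163)]),[16,16,16,16]))
show('lid side',cast('side',g([(108,400),(384,398),(399,560),(90,565)]),16))
show('tab scene',cast('scene',f([(372,200),(292,283)]),51))
show('tab scene top',cast('scene',f([(352,210),(314,246)]),71))
show('tab side top',cast('side',g([(228,182),(296,182)]),71))
show('divtop side',cast('side',g([(187,203),(336,205)]),51))
show('tray nose scene',cast('scene',f([(555,378),(620,424)]),1))
show('tray back top',cast('scene',f([(634,285),(696,325)]),[18,22]))
show('tray side bottom',cast('side',g([(130,92),(249,96)]),0))
for b,p in dict(r=(587,371),y=(617,395),k=(608,349),w=(638,369),o=(643,335)).items(): print(b,cast('scene',f([p]),10).round(0))
show('handle top scene',cast('scene',f([(648,281),(682,300)]),60))
```

```text
box scene [[467.0, -115.0], [501.0, 93.0], [655.0, 70.0], [615.0, -141.0]] c [559.8 -23.1  55. ] [(np.float64(150.0), np.float64(170.0)), (np.float64(210.0), np.float64(80.7)), (np.float64(156.0), np.float64(-8.5)), (np.float64(214.0), np.float64(-100.8))]
box side [[495.0, 80.0], [648.0, 56.0], [612.0, -156.0], [461.0, -133.0]] c [554.1 -38.2  55. ] [(np.float64(216.0), np.float64(80.9)), (np.float64(155.0), np.float64(-8.8)), (np.float64(215.0), np.float64(-99.7)), (np.float64(153.0), np.float64(171.3))]
lid scene [[389.0, -370.0], [412.0, -217.0], [623.0, -246.0], [600.0, -398.0]] c [ 505.8 -307.7   16. ] [(np.float64(214.0), np.float64(172.4)), (np.float64(155.0), np.float64(81.3)), (np.float64(213.0), np.float64(-7.8)), (np.float64(155.0), np.float64(-98.3))]
lid side [[406.0, -224.0], [618.0, -254.0], [593.0, -406.0], [387.0, -379.0]] c [ 500.8 -315.7   16. ] [(np.float64(156.0), np.float64(83.0)), (np.float64(214.0), np.float64(-8.1)), (np.float64(154.0), np.float64(-99.1)), (np.float64(209.0), np.float64(172.5))]
tab scene [[491.0, -11.0], [620.0, -37.0]] c [555.8 -24.1  51. 
[... 530 characters left out ...]
nose scene [[576.0, 243.0], [595.0, 322.0]] c [585.2 282.6   1. ] [(np.float64(82.0), np.float64(-103.4)), (np.float64(82.0), np.float64(76.6))]
tray back top [[446.0, 275.0], [465.0, 351.0]] c [455.9 313.4  20. ] [(np.float64(79.0), np.float64(-104.2)), (np.float64(79.0), np.float64(75.8))]
tray side bottom [[451.0, 268.0], [579.0, 239.0]] c [515.  253.4   0. ] [(np.float64(132.0), np.float64(167.4)), (np.float64(132.0), np.float64(-12.6))]
r [[559. 270.  10.]]
y [[570. 308.  10.]]
k [[525. 279.  10.]]
w [[533. 316.  10.]]
o [[494. 306.  10.]]
handle top scene [[462.0, 292.0], [467.0, 331.0]] c [464.5 311.5  60. ] [(np.float64(40.0), np.float64(-98.5)), (np.float64(40.0), np.float64(81.5))]
```

```bash
cat >> h.py <<'E'
def Rz(deg,s=1):
    "tool down, z axis at azimuth deg"
    a=np.radians(deg); x=np.array([0,0,-1.]); z=np.array([np.cos(a),np.sin(a),0]); return np.c_[x,np.cross(z,x),z]
E
python3 - <<'E'
from h import *
s=env.state();T=tcp(s);print(T.round(3))
print(goto([555,-27,180],Rz(80.5),s), goto([555,-27,180],Rz(-99.5),s))
print('case',cast('scene',[(255,267)],20).round(), 'handle px',proj('scene',[[462,311,40]]))
E
```

```text
[[-0.00000e+00 -9.36000e-01  3.52000e-01  2.19984e+02]
 [-1.00000e-03  3.52000e-01  9.36000e-01  5.84840e+02]
 [-1.00000e+00  0.00000e+00 -1.00000e-03  2.39211e+02]
 [ 0.00000e+00  0.00000e+00  0.00000e+00  1.00000e+00]]
(array([  59.5, -529. , -454.7]), array([-0.194, -0.001, -0.   ])) (array([  59.5, -529. , -454.7]), array([ 2.948e+00, -0.000e+00,  1.000e-03]))
case [[732. 183.  20.]] handle px [[330.62247151 209.18694252]]
```

Call:
step_arm(rows=[[4, -47, -38, -0.024, 0, 0], [4, -47, -38, -0.024, 0, 0], [4, -47, -38, -0.024, 0, 0], [4, -47, -38, -0.024, 0, 0], [4, -47, -38, -0.024, 0, 0], [4, -47, -38, -0.024, 0, 0], [4, -47, -38, -0.024, 0, 0], [4, -47, -38, -0.024, 0, 0]], grip=60)

```text
t: 1.15
eef_pos: [505.6, 182.6, 205.5]
tcp_rot: [-2.938, 1.57, -1.522]
ft_force: [0.0, 0.3, -0.4]
opening: 0.632
```

Run:
```python
from h import *
s=env.state();print(s['joints'].round(2),s['t'],goto([555,-27,180],Rz(80.5),s))
```

```text
[ 0.22  0.41  1.81 -0.    0.92 -1.19] 1.15 (array([  25.6,  -81.1, -199.4]), array([ 0.011, -0.   ,  0.   ]))
```

Call:
step_arm(rows=[[5, -20, -48, 0, 0, 0], [5, -20, -50, 0, 0, 0], [5, -20, -50, 0.01, 0, 0], [5, -20, -50, 0, 0, 0]])

```text
t: 1.65
eef_pos: [556.1, -32.9, 184.2]
tcp_rot: [-2.334, 1.571, -0.928]
ft_force: [0.9, 0.2, 0.0]
opening: 0.635
```

Run:
```python
from h import *
s=env.state();im=env.read_camera('wrist');print(goto([555,-27,180],Rz(80.5),s), proj('wrist',[[555,-27,71]],s))
cv2.imwrite('pics/w1.png',im[:,:,::-1])
```

```text
(array([4.2, 2.1, 5.7]), array([ 0.001, -0.   ,  0.   ])) [[261.16543624 195.740211  ]]
```

View pics/w1.png

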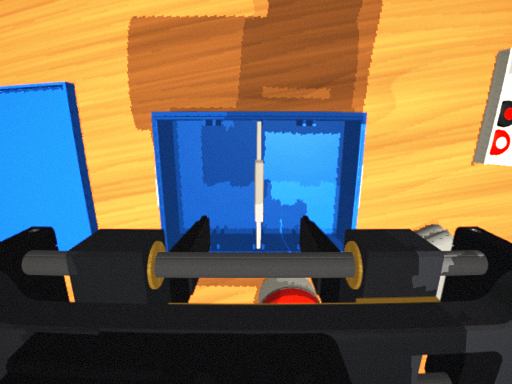

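The wrist view shows the divider as a vertical bar at column 259, with the tab running from about (259,160) to (259,222). It is in line with the jaws.

Run:
```python
from h import *
s=env.state();P=cast('wrist',[(259.3,160),(259.5,222)],71,s);Q=cast('wrist',[(259.3,122),(258.5,247)],51,s)
print(P,P.mean(0),Q,Q.mean(0))
print(goto([*P.mean(0)[:2],65],Rz(80.5),s))
```

```text
[[521.2804005  -28.45761733  71.        ]
 [582.70278242 -38.31014193  71.        ]] [551.99159146 -33.38387963  71.        ] [[486.70370682 -22.47889321  51.        ]
 [618.91682006 -45.02760035  51.        ]] [552.81026344 -33.75324678  51.        ]
(array([118.6,   6.1,   4. ]), array([-0.002, -0.002,  0.001]))
```

Call:
step_arm(rows=[[25, 3, 2, 0, 0, 0], [25, 3, 1, 0, 0, 0], [25, 0, 1, 0, 0, 0], [25, 0, 0, 0, 0, 0], [14, 0, 0, 0, 0, 0], [0, 0, 0, 0, 0, 0]])

```text
t: 2.45
eef_pos: [552.3, -36.0, 65.7]
tcp_rot: [-2.762, 1.569, -1.363]
ft_force: [0.3, -0.7, 0.1]
opening: 0.627
```

Run:
```python
from h import *
s=env.state();print(s['ft_force'],goto([552,-33.4,65],Rz(80.5),s))
cv2.imwrite('pics/w2.png',env.read_camera('wrist')[:,:,::-1])
```

```text
[ 0.29931542 -0.71796722  0.0766945 ] (array([0.7, 0.8, 2.6]), array([-0.007, -0.002,  0.001]))
```

View pics/w2.png

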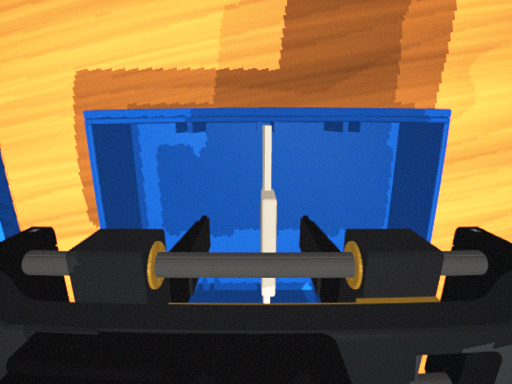

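The tab is now at column 268, against a jaw midline of about 255, so I'll correct sideways before closing.

Run:
```python
from h import *
s=env.state();P=cast('wrist',[(269,192),(269,293)],71,s);print(P,goto([*P.mean(0)[:2],65],Rz(80.5),s))
```

```text
[[519.08333867 -23.26202608  71.        ]
 [579.97602747 -32.91849954  71.        ]] (array([1.3, 4.4, 7.4]), array([-0.006, -0.002,  0.002]))
```

Call:
step_arm(rows=[[0, 2, 4, 0, 0, 0], [1, 2, 4, 0, 0, 0], [0, 0, 0, 0, 0, 0]])

```text
t: 2.88
eef_pos: [550.6, -26.8, 67.3]
tcp_rot: [-1.873, 1.566, -0.475]
ft_force: [-0.2, -0.4, -0.2]
opening: 0.633
```

Call:
step_arm(rows=[[0, 0, 0, 0, 0, 0], [0, 0, 0, 0, 0, 0], [0, 0, 0, 0, 0, 0], [0, 0, 0, 0, 0, 0], [0, 0, 0, 0, 0, 0], [0, 0, 0, 0, 0, 0]], grip=0)

```text
t: 3.62
eef_pos: [550.8, -27.0, 67.7]
tcp_rot: [-1.846, 1.565, -0.447]
ft_force: [0.7, -0.1, -0.8]
opening: 0.084
```

Run:
```python
from h import *
s=env.state();print(s['opening']*95.1,s['ft_force'],goto([549.5,-28,65],Rz(80.5),s))
cv2.imwrite('pics/w3.png',env.read_camera('wrist')[:,:,::-1])
```

```text
7.967155320925645 [ 0.67874047 -0.10372134 -0.8423233 ] (array([ 2.7,  1.1, -1.2]), array([-0.006, -0.002,  0.005]))
```

View pics/w3.png

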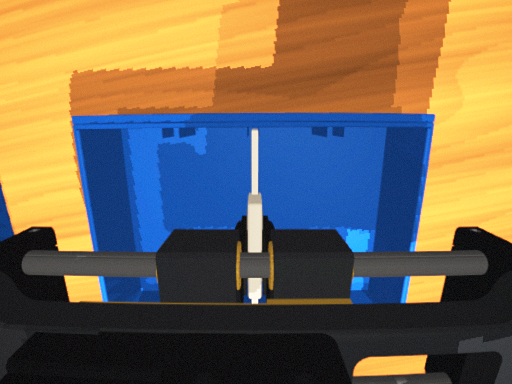

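The tab is gripped at 8 mm opening and centred at column 255. I'll lift it straight up.

Call:
step_arm(rows=[[-8, 0, 0, 0, 0, 0], [-15, 0, 0, 0, 0, 0], [-20, 0, 0, 0, 0, 0], [-20, 0, 0, 0, 0, 0], [-20, 0, 0, 0, 0, 0], [-15, 0, 0, 0, 0, 0], [-10, 0, 0, 0, 0, 0], [0, 0, 0, 0, 0, 0]])

```text
t: 4.68
eef_pos: [550.2, -26.6, 184.5]
tcp_rot: [-1.749, 1.562, -0.35]
ft_force: [0.0, -0.3, -0.6]
opening: 0.079
```

Run:
```python
from h import *
s=env.state();print(s['joints'].round(2),s['opening']*95.1,s['ft_force'],s['eef_pos'])
cv2.imwrite('pics/w4.png',np.hstack([env.read_camera('wrist'),env.read_camera('side')])[:,:,::-1][:,:800])
```

```text
[-0.17  0.45  1.81 -0.    0.88 -1.57] 7.504001444232928 [ 0.03329325 -0.27710051 -0.59803002] [550.18640692 -26.64622416 184.52823408]
```

View pics/w4.png

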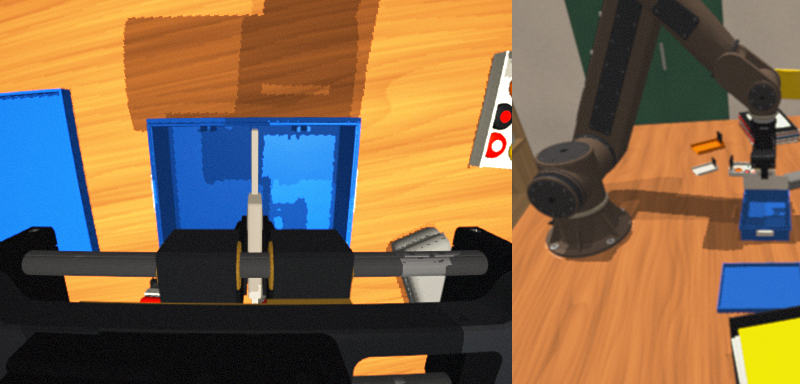

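```bash
cat >> h.py <<'E'
LID=np.array([503,-312.,3]); ly=np.array([np.sin(np.radians(8.3)),np.cos(np.radians(8.3)),0])
def tilt(az,deg): return Rz(az)@R.from_rotvec([0,np.radians(deg),0]).as_matrix()
E
python3 - <<'E'
from h import *
print(goto(LID+8*ly+[0,0,147],Rz(81.5)), tilt(81.5,42)[:,0])
E
```

```text
(array([  34. ,   -2.3, -281.2]), array([-0.024, -0.002,  0.007])) [-0.0989038  -0.66178078 -0.74314483]
```

Call:
step_arm(rows=[[0, 0, -25, 0, 0, 0], [0, 0, -48, 0, 0, 0], [0, 0, -48, -0.01, 0, 0], [0, 0, -48, -0.01, 0, 0], [0, 0, -48, 0, 0, 0], [0, 0, -40, 0, 0, 0], [0, 0, -20, 0, 0, 0], [0, 0, 0, 0, 0, 0]])

```text
t: 5.78
eef_pos: [502.4, -306.9, 176.9]
tcp_rot: [0.975, 1.567, 2.396]
ft_force: [-0.5, 0.3, -0.7]
opening: 0.082
```

Call:
step_arm(rows=[[0, 0, 0, 0, 0.12, 0], [0, 0, 0, 0, 0.15, 0], [0, 0, 0, 0, 0.15, 0], [0, 0, 0, 0, 0.15, 0], [0, 0, 0, 0, 0.12, 0], [0, 0, 0, 0, 0, 0]])

```text
t: 6.52
eef_pos: [504.1, -299.3, 175.7]
tcp_rot: [3.141, 0.867, -1.712]
ft_force: [1.5, -0.2, -0.8]
opening: 0.085
```

Run:
```python
from h import *
s=env.state();print(s['joints'].round(2),s['opening']*95.1,s['ft_force'],s['eef_pos'])
print(tcp(s).round(3),goto(LID+8*ly+[0,0,50],tilt(81.5,42)))
cv2.imwrite('pics/w5.png',np.hstack([env.read_camera('scene')[80:300,50:350],env.read_camera('side')[100:320,150:400]])[:,:,::-1])
cv2.imwrite('pics/w5w.png',env.read_camera('wrist')[:,:,::-1])
```

```text
[-0.38  0.54  1.88 -1.02  0.83 -1.06] 8.091391555087057 [ 1.45773295 -0.23384299 -0.78448743] [ 504.14315552 -299.34917325  175.73185093]
[[-9.10000e-02 -9.90000e-01  1.07000e-01  5.04143e+02]
 [-6.41000e-01  1.41000e-01  7.55000e-01 -2.99349e+02]
 [-7.62000e-01  0.00000e+00 -6.47000e-01  1.75732e+02]
 [ 0.00000e+00  0.00000e+00  0.00000e+00  1.00000e+00]] (array([96.6, -0.7, 75.9]), array([0.006, 0.029, 0.004]))
```

View pics/w5.png

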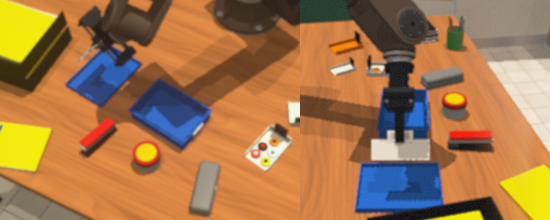

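View pics/w5w.png

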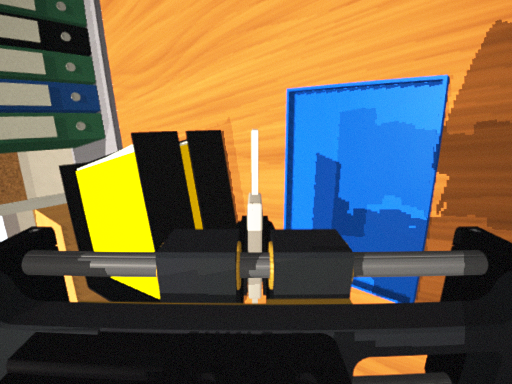

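Run:
```python
from h import *
s=env.state();P=cast('wrist',[(288,89),(449,76),(415,303)],16,s);print(P.round(1), (P[0]+P[2])/2)
for a in (36,):
  th=np.radians(a); p=lambda z:LID+(-35+64.7*np.sin(th))*ly+[0,0,64.7*np.cos(th)+z]
  print(p(2),goto(p(60),tilt(81.5,a)),goto(p(2),tilt(81.5,a)))
```

```text
[[ 383.9 -373.3   16. ]
 [ 405.5 -221.4   16. ]
 [ 610.  -248.9   16. ]] [ 496.96410582 -311.08008188   16.        ]
[ 503.43735682 -309.00202795   57.34339954] (array([51.9, -0.4, 34. ]), array([ 0.002, -0.075,  0.004])) (array([96.1, -0.2, 71.5]), array([ 0.002, -0.075,  0.004]))
```

Call:
step_arm(rows=[[0, 0, 0, 0, -0.075, 0], [13, 0, 8, 0, 0, 0], [13, 0, 8, 0, 0, 0], [13, 0, 9, 0, 0, 0], [10, 0, 8, 0, 0, 0], [0, 0, 0, 0, 0, 0]])

```text
t: 7.42
eef_pos: [502.2, -305.5, 113.8]
tcp_rot: [-3.136, 0.946, -1.716]
ft_force: [0.6, 0.6, -0.4]
opening: 0.082
```

Run:
```python
from h import *
s=env.state();print(s['joints'].round(2),s['ft_force'],s['eef_pos'])
for a in (36,):
  th=np.radians(a); p=lambda z:LID+(-35+64.7*np.sin(th))*ly+[0,0,64.7*np.cos(th)+z]
  print(p(2),goto(p(2),tilt(81.5,a)))
```

```text
[-0.42  0.62  1.9  -1.03  0.72 -1.01] [ 0.63307635  0.57728645 -0.4397348 ] [ 502.15420218 -305.51833405  113.75594101]
[ 503.43735682 -309.00202795   57.34339954] (array([47.7, -1.6, 30.4]), array([-0.004,  0.004,  0.002]))
```

Call:
step_arm(rows=[[0, 0, 0, 0, -0.1, 0], [10, 0, 4, 0, 0, 0], [10, 0, 4, 0, 0, 0], [0, 0, 0, 0, 0, 0]])

```text
t: 7.92
eef_pos: [500.9, -308.9, 90.1]
tcp_rot: [-3.138, 1.044, -1.719]
ft_force: [0.3, -0.8, -1.2]
opening: 0.082
```

Run:
```python
from h import *
s=env.state();print(s['joints'].round(2),s['ft_force'],s['eef_pos'])
for a in (30,):
  th=np.radians(a); p=lambda z:LID+(-35+64.7*np.sin(th))*ly+[0,0,64.7*np.cos(th)+z]
  print(p(2),goto(p(2),tilt(81.5,a)))
```

```text
[-0.46  0.64  1.9  -0.93  0.64 -1.11] [ 0.29022457 -0.77807646 -1.22421177] [ 500.85562532 -308.85292858   90.05412999]
[ 502.61745607 -314.62224334   61.03184362] (array([27.8, -2.6,  9.9]), array([-0.003, -0.003,  0.   ]))
```

Call:
step_arm(rows=[[9, -1, 3, 0, 0, 0], [9, -1, 3, 0, 0, 0], [7, 0, 3, 0, 0, 0], [0, 0, 0, 0, 0, 0]])

```text
t: 8.43
eef_pos: [502.3, -313.8, 61.4]
tcp_rot: [-3.14, 1.044, -1.72]
ft_force: [-0.2, -0.4, -0.1]
opening: 0.081
```

Run:
```python
from h import *
s=env.state();print(s['joints'].round(2),s['ft_force'],s['eef_pos'])
for a in (30,):
  th=np.radians(a); p=lambda z:LID+(-35+64.7*np.sin(th))*ly+[0,0,64.7*np.cos(th)+z]
  print(p(2),goto(p(2),tilt(81.5,a)))
cv2.imwrite('pics/w6.png',np.hstack([cv2.resize(env.read_camera('side')[170:320,180:310],None,fx=3,fy=3),cv2.resize(env.read_camera('scene')[80:230,90:210],None,fx=3,fy=3)])[:,:,::-1])
```

```text
[-0.47  0.69  1.9  -0.99  0.61 -1.04] [-0.23076497 -0.35924825 -0.14374746] [ 502.30172388 -313.75336864   61.42959499]
[ 502.61745607 -314.62224334   61.03184362] (array([ 0.8, -0.4, -0.5]), array([-0.002, -0.004, -0.   ]))
```

View pics/w6.png

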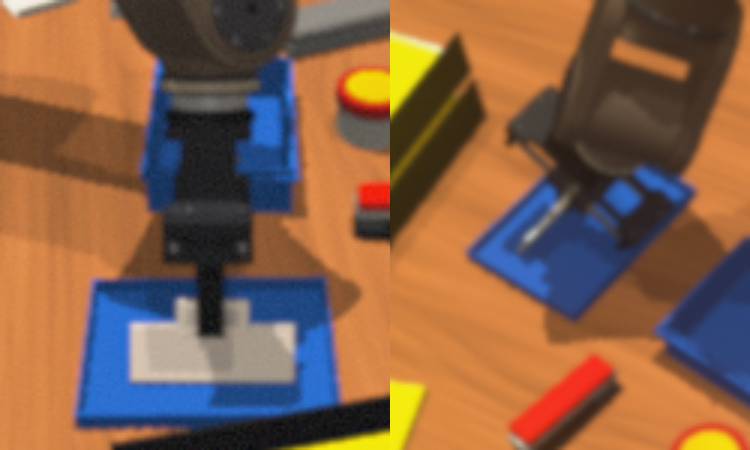

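Call:
step_arm(rows=[[0, 0, 0, 0, 0, 0], [0, 0, 0, 0, 0, 0], [0, 0, 0, 0, 0, 0]], grip=35)

```text
t: 8.9
eef_pos: [502.9, -313.9, 63.0]
tcp_rot: [-3.135, 1.043, -1.716]
ft_force: [0.1, -0.1, -0.2]
opening: 0.332
```

Call:
step_arm(rows=[[-10, 0, 0, 0, 0, 0], [-20, 0, 0, 0, 0, 0], [-25, 0, 0, 0, 0, 0], [-25, 0, 0, 0, 0, 0], [-25, 0, 0, 0, 0, 0], [0, 0, 0, 0, 0, 0]])

```text
t: 9.65
eef_pos: [510.9, -258.5, 159.3]
tcp_rot: [-3.132, 1.044, -1.712]
ft_force: [0.7, 0.5, 0.5]
opening: 0.366
```

Run:
```python
from h import *
s=env.state();print(s['joints'].round(2),s['ft_force'],s['eef_pos'])
cv2.imwrite('pics/w7.png',np.hstack([cv2.resize(env.read_camera('side')[170:320,180:310],None,fx=3,fy=3),cv2.resize(env.read_camera('scene')[80:230,90:210],None,fx=3,fy=3)])[:,:,::-1])
cv2.imwrite('pics/w7w.png',env.read_camera('wrist')[:,:,::-1])
```

```text
[-0.37  0.53  1.87 -0.77  0.78 -1.22] [0.74599272 0.53838081 0.52052607] [ 510.9204365  -258.50406946  159.3205847 ]
```

View pics/w7.png

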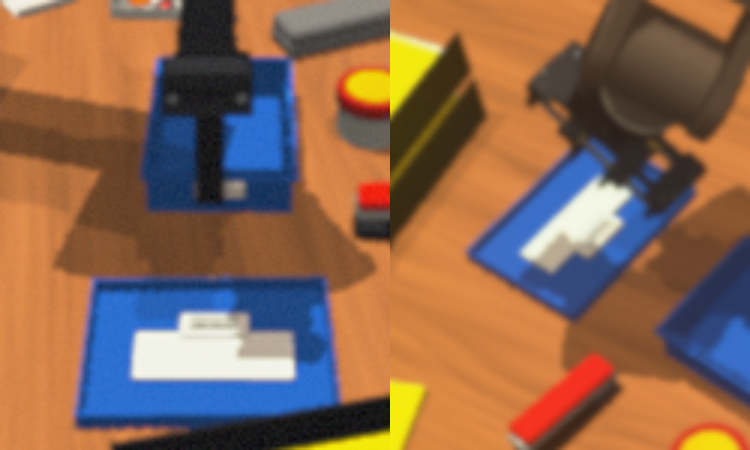

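View pics/w7w.png

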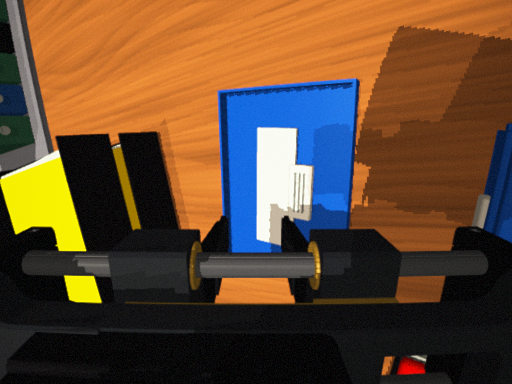

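The divider lies flat and free in the lid, with the panel at about (275,185) in the wrist view. Next is the tray handle.

Call:
step_arm(rows=[[-30, 0, 0, 0, -0.18, 0], [-30, 0, 0, 0, -0.18, 0], [-30, 0, 0, 0, -0.165, 0], [0, 12, 50, 0.17, 0, 0], [0, 22, 50, 0.185, 0, 0], [0, 32, 47, 0.185, 0, 0], [0, 40, 40, 0.185, 0, 0], [0, 47, 32, 0.185, 0, 0]], grip=50)

```text
t: 10.8
eef_pos: [488.0, 33.1, 232.5]
tcp_rot: [2.651, 1.561, -3.096]
ft_force: [1.0, -0.5, -0.9]
opening: 0.526
```

Run:
```python
from h import *
s=env.state();print(s['joints'].round(2),s['eef_pos'],goto([461,311,200],Rz(-13.5),s))
```

```text
[-0.07  0.31  1.89 -0.    0.95 -0.6 ] [487.95013084  33.09893544 232.49987817] (array([ 32.6, 252.5, 119.1]), array([ 0.772, -0.01 , -0.001]))
```

Call:
step_arm(rows=[[6, 51, 22, 0.18, 0, 0], [6, 54, 14, 0.18, 0, 0], [6, 56, 4, 0.18, 0, 0], [6, 56, -6, 0.18, 0, 0], [6, 40, -8, 0.05, 0, 0], [0, 10, -2, 0, 0, 0], [0, 0, 0, 0, 0, 0]])

```text
t: 11.68
eef_pos: [459.0, 293.7, 197.6]
tcp_rot: [-2.627, 1.551, -2.825]
ft_force: [0.0, 0.5, 0.6]
opening: 0.529
```

Run:
```python
from h import *
s=env.state();im=env.read_camera('wrist');print(s['joints'].round(2),s['eef_pos'],goto([461,311,200],Rz(-13.5),s),proj('wrist',[[461,311,60]],s))
cv2.imwrite('pics/w8.png',im[:,:,::-1])
```

```text
[0.45 0.43 1.79 0.   0.93 0.64] [459.02793712 293.70989789 197.56800281] (array([-2.6, 17.3, -1.5]), array([ 0.037, -0.017,  0.01 ])) [[255.86577678 172.93618663]]
```

View pics/w8.png

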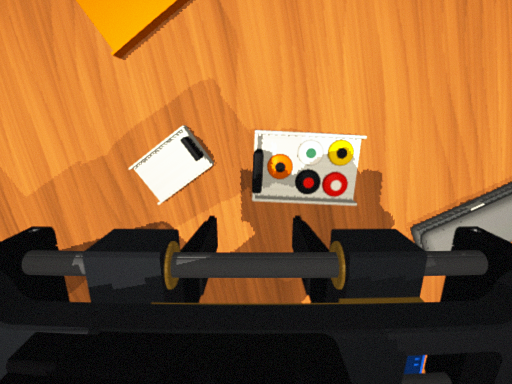

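The wrist view shows the chosen tray with five badges. Its grip top runs from (258,151) to (258,192) and agrees with the projected (256,173). The smaller tray is at (172,165).

Run:
```python
from h import *
s=env.state()
H=cast('wrist',[(258.5,150),(257.5,192)],60,s);print(H,H.mean(0))
N=cast('wrist',[(359,152.5+18)],2,s)
E_=cast('wrist',[(262,131),(365,136.5),(259,199.5),(356,203)],[18,18,18,18],s);print(E_.round(1))
print([np.degrees(np.arctan2(*(E_[i+1]-E_[i])[1::-1])) for i in (0,2)])
h=H.mean(0); print(goto([h[0],h[1],110],Rz(-13.5),s))
```

```text
[[468.36098163 333.48751809  60.        ]
 [458.68934934 289.93272049  60.        ]] [463.52516548 311.71011929  60.        ]
[[475.6 350.   18. ]
 [592.6 320.8  18. ]
 [456.3 269.5  18. ]
 [573.6 241.9  18. ]]
[np.float64(-14.021017157023529), np.float64(-13.246799516773102)]
(array([87.4, 19.8,  2.2]), array([ 0.037, -0.017,  0.01 ]))
```

Call:
step_arm(rows=[[20, 10, 1, 0.03, -0.017, 0.01], [25, 8, 1, 0, 0, 0], [25, 2, 0, 0, 0, 0], [17, 0, 0, 0, 0, 0], [0, 0, 0, 0, 0, 0]])

```text
t: 12.35
eef_pos: [467.8, 305.6, 109.2]
tcp_rot: [0.118, 1.569, -0.118]
ft_force: [-0.2, 0.3, -0.6]
opening: 0.524
```

Run:
```python
from h import *
s=env.state();im=env.read_camera('wrist');print(s['eef_pos'],goto([463.5,311.7,47],Rz(-13.5),s),proj('wrist',[[463.5,311.7,60]],s))
cv2.imwrite('pics/w9.png',im[:,:,::-1])
```

```text
[467.82968943 305.59593452 109.19143461] (array([62.2,  4.9, -5.8]), array([-0.   ,  0.002, -0.   ])) [[247.51415576 211.63358522]]
```

View pics/w9.png

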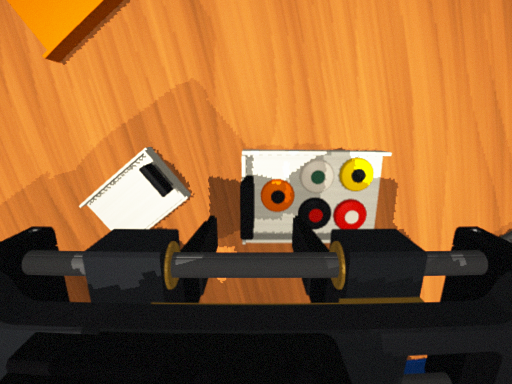

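Call:
step_arm(rows=[[14, 4, -4, 0, 0, 0], [18, 3, -2, 0, 0, 0], [16, 0, 0, 0, 0, 0], [12, 0, 0, 0, 0, 0], [0, 0, 0, 0, 0, 0]])

```text
t: 13.02
eef_pos: [465.0, 313.9, 48.6]
tcp_rot: [0.5, 1.564, 0.263]
ft_force: [-1.0, 1.2, -0.3]
opening: 0.528
```

Run:
```python
from h import *
s=env.state();im=env.read_camera('wrist');print(s['eef_pos'],goto([463.5,312,47],Rz(-13.5),s),proj('wrist',[[463.5,312,60]],s))
cv2.imwrite('pics/w10.png',im[:,:,::-1])
```

```text
[464.97976885 313.90947794  48.560327  ] (array([ 1.5, -2.2, -1. ]), array([-0.001,  0.006, -0.003])) [[253.68348946 258.92474776]]
```

View pics/w10.png

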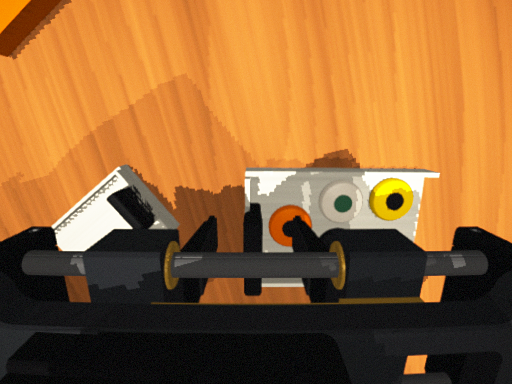

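The handle is centred between the fingers at column 253. Closing.

Call:
step_arm(rows=[[1, 0, 0, 0, 0, 0], [0, 0, 0, 0, 0, 0], [0, 0, 0, 0, 0, 0], [0, 0, 0, 0, 0, 0], [0, 0, 0, 0, 0, 0], [0, 0, 0, 0, 0, 0]], grip=0)

```text
t: 13.82
eef_pos: [465.7, 314.3, 49.4]
tcp_rot: [0.571, 1.561, 0.335]
ft_force: [1.0, 1.0, -0.8]
opening: 0.103
```

Call:
step_arm(rows=[[-5, 0, 0, 0, 0, 0], [-10, 0, 0, 0, 0, 0], [-10, 0, 0, 0, 0, 0], [-5, 0, 0, 0, 0, 0], [0, 0, 0, 0, 0, 0]])

```text
t: 14.45
eef_pos: [465.4, 314.2, 82.0]
tcp_rot: [0.581, 1.561, 0.344]
ft_force: [-0.5, -0.5, -1.7]
opening: 0.102
```

Run:
```python
from h import *
s=env.state();im=env.read_camera('wrist');print(s['opening']*95.1,s['eef_pos'],s['ft_force'],s['moment'],s['joints'].round(2),tcp(s)[:3,:3].round(3))
cv2.imwrite('pics/w11.png',im[:,:,::-1])
cv2.imwrite('pics/w11b.png',np.hstack([cv2.resize(env.read_camera('side')[130:220,170:310],None,fx=3,fy=3),cv2.resize(env.read_camera('scene')[160:250,270:370],None,fx=3,fy=3)])[:,:,::-1])
```

```text
9.739008552335454 [465.41321247 314.15273992  81.95092323] [-0.49724026 -0.50222512 -1.68952731] [-0.03836425  0.17360528 -0.01165755] [ 0.48  0.61  1.87 -0.    0.66  0.72] [[ 0.009  0.235  0.972]
 [ 0.003  0.972 -0.235]
 [-1.     0.005  0.008]]
```

View pics/w11.png

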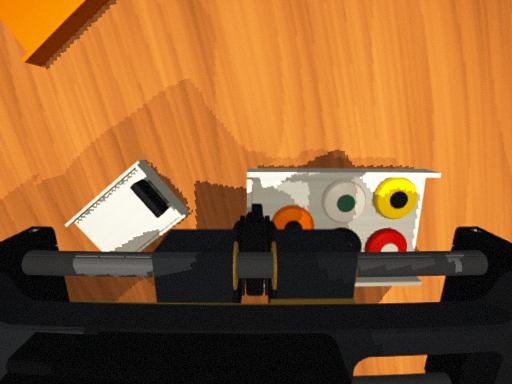

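View pics/w11b.png

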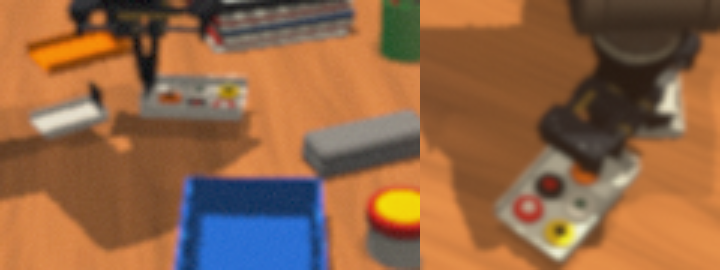

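Call:
step_arm(rows=[[-6, 0, 0, 0, -0.02, 0], [-12, 0, 0, 0, -0.02, 0], [-15, 0, 0, 0, -0.02, 0], [-15, 0, 0, 0, 0, 0], [-15, 0, 0, 0, 0, 0], [-15, 0, 0, 0, 0, 0], [-12, 0, 0, 0, 0, 0], [-6, 0, 0, 0, 0, 0]])

```text
t: 15.6
eef_pos: [459.1, 315.1, 184.3]
tcp_rot: [0.071, 1.499, -0.165]
ft_force: [0.3, 0.5, -1.8]
opening: 0.106
```

Run:
```python
from h import *
s=env.state();print(s['opening']*95.1,s['eef_pos'],goto([574,84,178],Rz(-99.5),s),goto([574,84,178],Rz(-13.5),s),tcp(s)[:3,:3].round(3))
```

```text
10.071772471489467 [459.05178306 315.06433112 184.31725523] (array([  17.2, -197.7,  165.1]), array([ 1.499,  0.054, -0.058])) (array([  17.2, -197.7,  165.1]), array([-0.001,  0.072, -0.005])) [[ 0.071  0.235  0.97 ]
 [-0.012  0.972 -0.234]
 [-0.997  0.005  0.072]]
```

Call:
step_arm(rows=[[0, -8, 7, 0, 0, 0], [1, -16, 13, 0, 0, 0], [1, -20, 16, 0, 0, 0], [1, -20, 16, 0, 0, 0], [1, -20, 16, 0, 0, 0], [1, -20, 16, 0, 0, 0], [1, -16, 13, 0, 0, 0], [0, -12, 10, 0, 0, 0]])

```text
t: 16.6
eef_pos: [534.5, 152.8, 181.8]
tcp_rot: [0.02, 1.504, -0.216]
ft_force: [-0.0, -0.3, -1.6]
opening: 0.105
```

Run:
```python
from h import *
s=env.state();print(s['opening']*95.1,s['joints'].round(2),s['eef_pos'],goto([574,84,178],Rz(-99.5),s),goto([574,84,178],Rz(-13.5),s))
cv2.imwrite('pics/w12.png',env.read_camera('wrist')[:,:,::-1])
```

```text
10.024711573400836 [ 0.17  0.44  1.83 -0.03  0.81  0.43] [534.45509523 152.8045348  181.75024553] (array([  7.3, -57.6,  54.2]), array([ 1.5  ,  0.052, -0.051])) (array([  7.3, -57.6,  54.2]), array([-0.001,  0.066, -0.001]))
```

View pics/w12.png

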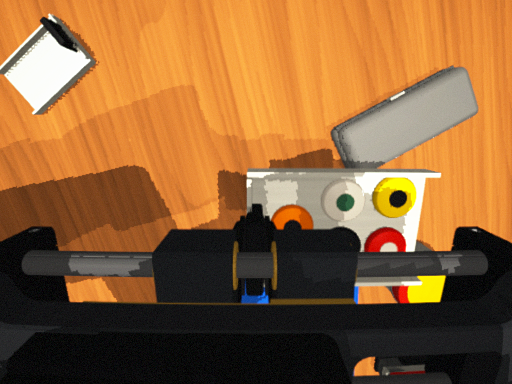

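Call:
step_arm(rows=[[0, 0, 0, 0.07, 0, 0], [0, 0, 0, 0.13, 0, 0], [0, 0, 0, 0.15, 0, 0], [0, 0, 0, 0.15, 0, 0], [0, 0, 0, 0.15, 0, 0], [0, 0, 0, 0.15, 0, 0], [0, 0, 0, 0.15, 0, 0], [0, 0, 0, 0.15, 0, 0]])

```text
t: 17.65
eef_pos: [534.3, 151.8, 180.1]
tcp_rot: [1.139, 1.507, -0.233]
ft_force: [0.8, 0.1, -2.4]
opening: 0.108
```

Call:
step_arm(rows=[[0, 0, 0, 0.15, 0, -0.02], [0, 0, 0, 0.13, 0, -0.02], [0, 0, 0, 0.08, 0, -0.01], [0, 0, 0, 0, 0, 0]])

```text
t: 18.15
eef_pos: [533.7, 152.4, 179.4]
tcp_rot: [0.731, 1.553, -1.014]
ft_force: [-0.6, -0.1, -0.9]
opening: 0.102
```

Run:
```python
from h import *
s=env.state();print(s['opening']*95.1,s['joints'].round(2),s['eef_pos'],goto([574,84,178],Rz(-99.5),s),tcp(s)[:3,:3].round(3))
cv2.imwrite('pics/w13.png',env.read_camera('wrist')[:,:,::-1])
```

```text
9.69595453315867 [ 0.17  0.46  1.8  -0.02  0.87  1.93] [533.70696786 152.44045568 179.41627   ] (array([ 2.8, 51.5, 60.4]), array([-0.008,  0.013, -0.012])) [[ 0.01   0.985 -0.173]
 [-0.015 -0.173 -0.985]
 [-1.     0.012  0.013]]
```

View pics/w13.png

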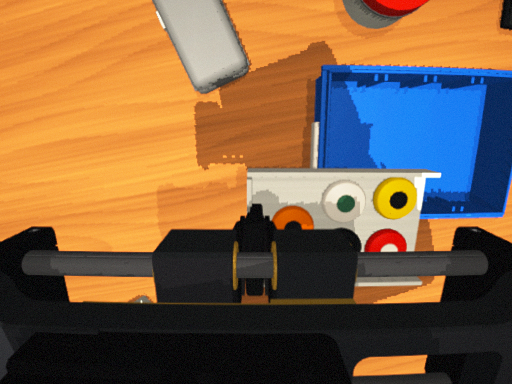

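Run:
```python
from h import *
s=env.state();P=cast('wrist',[(320,67),(509,217)],55,s);c=P.mean(0);print(P,c, np.linalg.norm(P[0]-P[1]), np.hypot(146,206))
b=np.array([.165,.986]);t=c[:2]+115*b;print(t,goto([*t,178],Rz(-99.5),s))
```

```text
[[ 643.51496939   68.49716065   55.        ]
 [ 458.41944097 -125.82500153   55.        ]] [550.96720518 -28.66392044  55.        ] 268.36813774666547 252.4915840181609
[569.94220518  84.72607956] (array([ 2.8, 47.4, 60.5]), array([-0.007,  0.014, -0.012]))
```

Call:
step_arm(rows=[[0, 3, 4, 0, 0, 0], [0, 6, 7, 0, 0, 0], [0, 9, 11, 0, 0, 0], [0, 9, 11, 0, 0, 0], [0, 8, 11, 0, 0, 0], [0, 7, 9, 0, 0, 0], [0, 4, 5, 0, 0, 0], [0, 0, 0, 0, 0, 0]])

```text
t: 19.2
eef_pos: [572.0, 81.8, 180.8]
tcp_rot: [0.75, 1.552, -0.991]
ft_force: [0.1, -0.5, -2.4]
opening: 0.101
```

Run:
```python
from h import *
s=env.state();T=tcp(s);l=T@[47.4,0,125,1];C=np.array([553,-29]);print('lip',l, 'box y',(l[:2]-C)@[.165,.986],'box x',(l[:2]-C)@[.986,-.165],goto([571,84.5,178],Rz(-99.5),s),s['joints'].round(2))
im=np.hstack([cv2.resize(env.read_camera('side')[130:260,180:320],None,fx=3,fy=3),cv2.resize(env.read_camera('scene')[140:270,160:280],None,fx=3,fy=3)])
cv2.imwrite('pics/w14.png',im[:,:,::-1])
```

```text
lip [551.27256681 -42.07107871 135.08172127   1.        ] box y -13.173110086793212 box x 0.453478866408816 (array([ 2.7, -1.5, -2.5]), array([-0.005,  0.014, -0.013])) [ 0.03  0.49  1.75 -0.02  0.9   1.79]
```

View pics/w14.png

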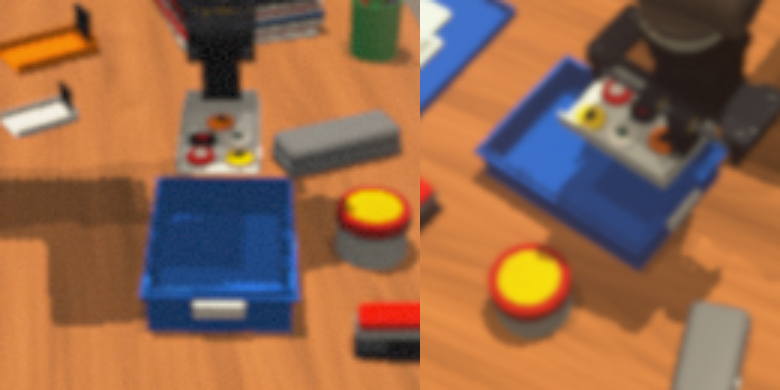

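The tray is centred over the box, with its nose inside the opening, so I'll tip it gradually.

Call:
step_arm(rows=[[0, 0, -3, 0, 0.06, 0], [2, 0, -3, 0, 0.08, 0], [3, 0, -3, 0, 0.08, 0], [3, 0, -2, 0, 0.07, 0], [2, 0, 0, 0, 0.05, 0], [0, 0, 0, 0, 0.04, 0], [0, 0, 0, 0, 0.04, 0], [0, 0, 0, 0, 0.04, 0]])

```text
t: 20.3
eef_pos: [572.5, 99.6, 172.3]
tcp_rot: [3.11, 1.11, 1.38]
ft_force: [0.7, -0.5, -2.2]
opening: 0.106
```

```bash
cat > lip.py <<'E'
from h import *
s=env.state();T=tcp(s);l=T@[47.4,0,125,1];C=np.array([553,-29]);print('lip',l, 'box y',(l[:2]-C)@[.165,.986],'box x',(l[:2]-C)@[.986,-.165],'tilt',np.degrees(np.arcsin(-T[2,2])),s['joints'].round(2),s['opening']*95.1)
im=np.hstack([cv2.resize(env.read_camera('side')[130:260,180:320],None,fx=3,fy=3),cv2.resize(env.read_camera('scene')[140:270,160:280],None,fx=3,fy=3)])
cv2.imwrite(f'pics/{sys.argv[1]}.png',im[:,:,::-1])
E
python3 lip.py w15
```

```text
lip [559.08080695   9.70649558  74.33864598   1.        ] box y 39.167937785077946 box x -0.3908961216307606 tilt 26.385960679213547 [-0.13  0.5   1.84  0.62  0.87  1.17] 10.096925269850072
```

View pics/w15.png

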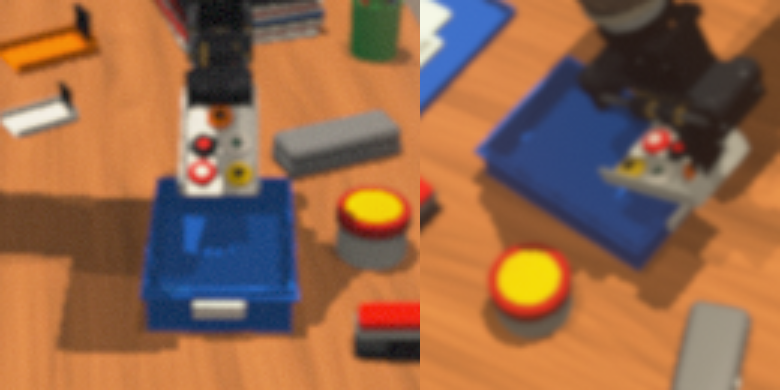

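Call:
step_arm(rows=[[-3, 0, 2, 0, 0.03, 0], [-3, 0, 2, 0, 0.03, 0], [-3, 0, 2, 0, 0.03, 0], [0, 0, 0, 0, 0, 0], [0, 0, 0, 0, 0, 0], [0, 0, 0, 0, 0, 0]])

```text
t: 21.15
eef_pos: [570.4, 91.0, 177.7]
tcp_rot: [3.116, 1.023, 1.388]
ft_force: [-0.1, 0.3, -1.2]
opening: 0.101
```

```bash
python3 lip.py w16
```

```text
lip [558.69546172   9.77655171  72.15682298   1.        ] box y 39.173431168585104 box x -0.7824057784514158 tilt 31.38470932743006 [-0.19  0.51  1.85  0.71  0.92  1.06] 9.650454521095615
```

View pics/w16.png

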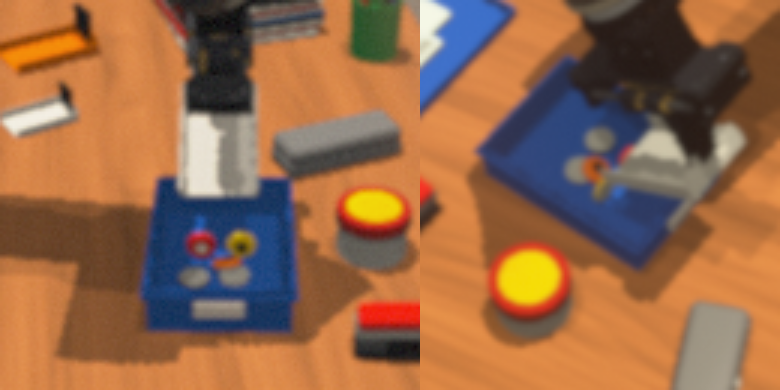

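All five badges are in the box: red (203,243), yellow (240,242), orange (225,262) and two face-down greys at (195,277) and (235,275). The tray is empty. I'll level it and carry it back.

Call:
step_arm(rows=[[-9, 0, -6, 0, 0, 0], [-17, 0, -10, 0, 0, 0], [-15, 0, -8, 0, -0.1, 0], [-10, 0, -4, 0, -0.12, 0], [-5, 0, 0, 0, -0.12, 0], [0, 0, 0, 0, -0.12, 0], [0, 0, 0, 0, -0.07, 0], [0, 0, 0, 0, 0, 0]])

```text
t: 22.25
eef_pos: [570.0, 86.9, 253.8]
tcp_rot: [1.602, 1.546, -0.137]
ft_force: [-0.1, -0.1, -1.0]
opening: 0.104
```

```bash
python3 lip.py w17
python3 - <<'E'
from h import *
s=env.state();print(s['eef_pos'],goto([500,314,150],Rz(-99.5),s),goto([465.5,314.2,80],Rz(-13.5),s))
E
```

```text
lip [550.32804021 -36.4870735  206.29720133   1.        ] box y -7.823127835620987 box x -1.3991852281843409 tilt 0.044076452594454085 [ 0.04  0.4   1.68 -0.01  1.04  1.78] 9.85970034786995
[569.94107794  86.28659138 253.32539508] (array([ 101.1, -109.6, -212.5]), array([-0.003, -0.002, -0.024])) (array([ 170.3, -145.4, -206.8]), array([-1.504,  0.017, -0.021]))
```

View pics/w17.png

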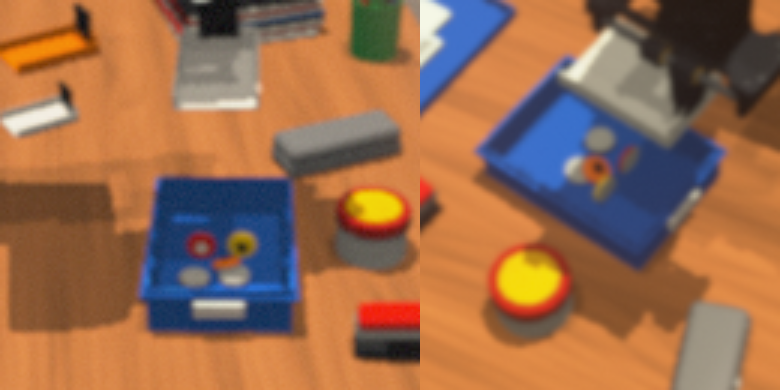

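Call:
step_arm(rows=[[0, -5, -15, 0, 0, -0.02], [5, -10, -30, 0, 0, 0], [5, -11, -36, 0, 0, 0], [5, -11, -36, 0, 0, 0], [5, -11, -36, 0, 0, 0], [10, -9, -30, 0, 0, 0], [10, -6, -18, 0, 0, 0], [10, 0, 0, 0, 0, 0]])

```text
t: 23.35
eef_pos: [540.6, 303.4, 203.2]
tcp_rot: [-2.724, 1.562, 1.813]
ft_force: [-0.1, 0.8, -1.5]
opening: 0.104
```

Call:
step_arm(rows=[[20, 0, 0, 0, 0, 0], [30, 0, 0, 0, 0, 0], [30, 0, 0, 0, 0, 0], [25, 0, 0, 0, 0, 0], [12, 0, 0, 0, 0, 0], [0, 0, 0, 0, 0, 0]])

```text
t: 24.1
eef_pos: [541.3, 299.5, 81.2]
tcp_rot: [-2.41, 1.562, 2.121]
ft_force: [0.4, 0.4, -1.1]
opening: 0.106
```

Run:
```python
from h import *
s=env.state();T=tcp(s);print(s['eef_pos'],goto([540,300,49.4],Rz(-99.5),s),T.round(3),s['ft_force'])
cv2.imwrite('pics/w18.png',env.read_camera('side')[:,:,::-1])
```

```text
[541.27717313 299.45290612  81.23483981] (array([31.8, -1.2, -0.1]), array([-0.016, -0.007,  0.006])) [[-5.00000e-03  9.84000e-01 -1.81000e-01  5.41277e+02]
 [ 8.00000e-03 -1.81000e-01 -9.83000e-01  2.99453e+02]
 [-1.00000e+00 -6.00000e-03 -7.00000e-03  8.12350e+01]
 [ 0.00000e+00  0.00000e+00  0.00000e+00  1.00000e+00]] [ 0.44141999  0.41054768 -1.13896759]
```

View pics/w18.png

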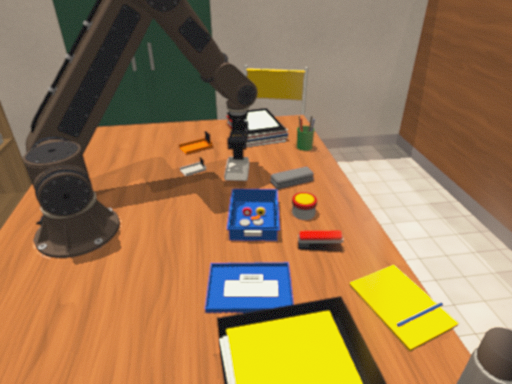

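Call:
step_arm(rows=[[8, 0, 0, 0, 0, 0], [8, 0, 0, 0, 0, 0], [7, 0, 0, 0, 0, 0], [4, 0, 0, 0, 0, 0], [2, 0, 0, 0, 0, 0], [0, 0, 0, 0, 0, 0]])

```text
t: 24.9
eef_pos: [542.3, 300.2, 52.9]
tcp_rot: [-2.87, 1.562, 1.661]
ft_force: [0.3, -0.2, -1.7]
opening: 0.104
```

Call:
step_arm(rows=[[2, 0, 0, 0, 0, 0], [2, 0, 0, 0, 0, 0], [0, 0, 0, 0, 0, 0]])

```text
t: 25.28
eef_pos: [542.8, 300.5, 50.1]
tcp_rot: [-3.066, 1.561, 1.465]
ft_force: [-0.7, -3.0, 3.8]
opening: 0.105
```

Call:
step_arm(rows=[[0, 0, 0, 0, 0, 0], [0, 0, 0, 0, 0, 0], [0, 0, 0, 0, 0, 0], [0, 0, 0, 0, 0, 0]], grip=45)

```text
t: 25.78
eef_pos: [542.9, 300.6, 50.2]
tcp_rot: [-3.119, 1.561, 1.413]
ft_force: [0.3, -0.1, 0.5]
opening: 0.448
```

Call:
step_arm(rows=[[-10, 0, 0, 0, 0, 0], [-25, 0, 0, 0, 0, 0], [-40, 0, 0, 0, 0, 0], [-40, 0, 0, 0, 0, 0], [-40, 0, 0, 0, 0, 0], [0, 0, 0, 0, 0, 0]])

```text
t: 26.52
eef_pos: [542.7, 299.0, 213.0]
tcp_rot: [3.065, 1.56, 1.314]
ft_force: [-0.7, -0.5, -0.1]
opening: 0.47
```

Run:
```python
from h import *
s=env.state();print(s['t'],s['eef_pos'],s['ft_force'])
cv2.imwrite('pics/w19.png',env.read_camera('wrist')[:,:,::-1])
im=np.hstack([cv2.resize(env.read_camera('side')[150:320,190:320],None,fx=3,fy=3),cv2.resize(env.read_camera('scene')[110:280,110:240],None,fx=3,fy=3)])
cv2.imwrite('pics/w20.png',im[:,:,::-1])
```

```text
26.525 [542.6639258  298.97633613 213.0119938 ] [-0.71524525 -0.51459852 -0.10022694]
```

View pics/w19.png

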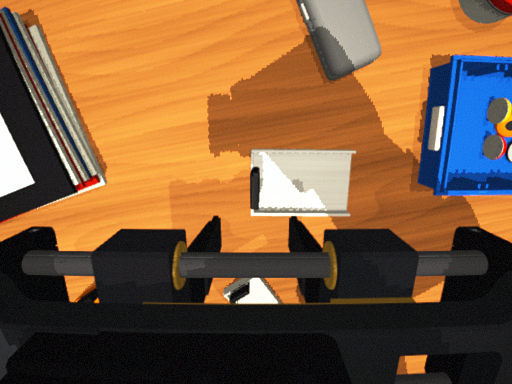

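View pics/w20.png

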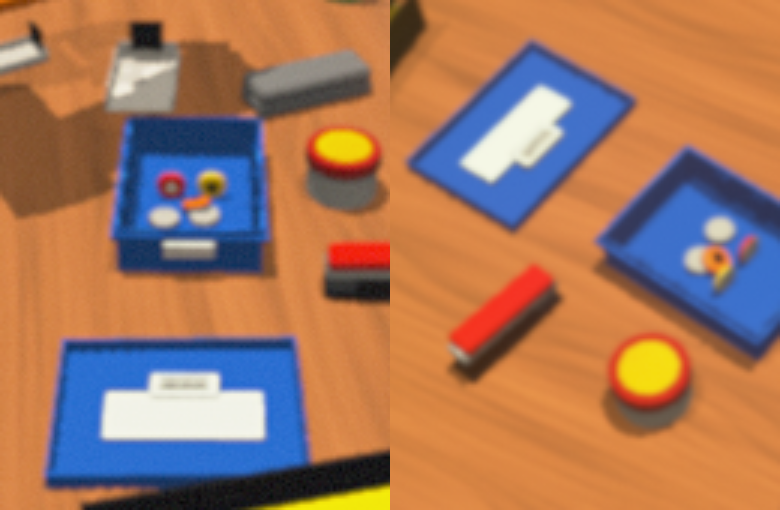

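```bash
python3 -c "
from cell import env
print(env.job_done())"
```

```text
the job is handed in; nothing more can be done
None
```

The job is done and handed in at about 26.7 s of the 64 s limit; the hand-in gave no verdict.

**What I did**
- Pulled the divider straight up out of the box. I set it down in the upturned lid tilted about 30 degrees, then let go so it fell flat.
- Picked up the larger aluminium tray by its grip and carried it level to the box.
- Tipped it to about 31 degrees, with the nose roughly 17 mm above the rim, until all the badges had slid off.
- Set the empty tray down until it touched the desk, then let go.

**Last checks**
- **Badges:** all five are visible inside the box. Two are face down, and red, yellow and orange look propped on edge or leaning.
- **Divider and tray:** the divider lies flat in the lid, and the empty tray looks flat on the desk, clear of everything. I judged flatness and position from the pictures only, not by measuring.
- **Box, glasses case, tin and stapler:** they look undisturbed in the last pictures.
- **Gripper:** it was well clear of everything when I handed in.

**What disagreed:** the camera views differed by 5 to 15 mm on where the box stood. The first high wrist view of the divider tab was also off by about 5 mm, so I corrected it from close up before gripping. I cut the lid tilt from the planned 42 degrees to 30 because joint 4 was close to its limit.

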